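Put the cocoa jar back in the coffee carousel and present the coffee jar

ROBOT

A 6-joint arm with a two-finger parallel gripper is mounted at the origin on a cart in front of the work surface, level with it; the furniture and walls round the work are solid. World frame = base frame: x ahead of the robot, y to its left, z up, the work surface at z = 0. Lengths are in m, angles in rad, forces in N, time in s.
With the tool pointing down it reaches from about 0.4 to 0.925 m from the base axis. Payload 3.4 kg.
Tool frame: the origin (TCP) lies on the centre line of the jaws, within the pads' length; the fingertips stand bot.nose_length ahead of it and the grasp point (between the pads) lies 2 mm behind it (bot.nose_length is the distance from the TCP to the fingertips, in m); z points along the fingers, y is the line along which they close (so a half turn about z gives the same grasp; the last joint's range is limited). The gripper opens to 85 mm and grips with 20 to 120 N. Pads are 22 mm wide; open, the fingers measure 114 mm over their backs; the gripper's body (76 mm by 85 mm) begins 54 mm behind the grasp point. The pads swing forward as they close: fully open they stand 13 mm farther back than shut.
Start: joints at [-1.194, 0.307, 1.506, -0, 1.328, -0.073], TCP at [0.25, -0.518, 0.248] pointing down, gripper open.
Joint ranges: [-3.12, 3.12], [-1.05, 2.28], [0.14, 2.33], [-1.42, 4.57], [0.1, 2.73], [-2.68, 2.68]. Speed limits (rad/s): [2.57, 2.57, 3.14, 3.14, 3.14, 3.14].

INTERFACE

Orientations are given as a 3x3 rotation matrix whose columns are the frame's x, y, z axes.
In Python, from station import bot, imaging, job, sensors gives the robot as it stands. Calls block until the motion is done:
- bot.reach(position, orientation): joint-space move of the TCP to a pose.
- bot.move_linear(position, rot=None, velocity=0.15, f_stop=None): straight line of the TCP; rot=None keeps the orientation; velocity is the mean speed in m/s. With f_stop (N) it stops when the force on the tool has changed by that much, and returns True; else False.
- bot.move_joints(angles): joint-space move.
- bot.gripper_to(opening, force=None): opening from 0.0 (shut) to 1.0 (fully open); force is the grip in N (None keeps the last); returns when the fingers have stopped.
- bot.pause(seconds).
- bot.solve_ik(position, orientation): joint angles nearest the present ones, or None.
- imaging.camera(name): name is "scene" or "side" or "wrist"; returns the picture (384x512x3 uint8, blue, green, red); there is no depth.
- imaging.calibration(name): a dict with "mtx" (3x3 intrinsics, pixels), "k1" (the pictures are not rectified: a ray, as slopes to the right and down, at radius r is drawn at 1 + k1 r^2 times it, then the intrinsics apply), "rvec" (rotation vector, rad) and "tvec" (3), from world to camera coordinates, as OpenCV has them; the wrist camera has in their place "mount" (4x4, takes a point from camera to tool coordinates, whose origin is the TCP and whose axes are the flange's). Camera axes: x right, y down, z forward; pixel columns grow to the right and rows downward; lengths in m; the calibration is good to about 2 mm. A picture is of the moment at which its call begins: read the wrist's pose just before it. calibration takes no time and is no camera call.
A pose or a line that the arm cannot do raises bot.Unreachable and nothing moves.
- job.job_done(): hands the job in; it is judged then, once.
Readings, each from a call of its own:
- sensors.read_time_s(): time.
- sensors.read_qpos(): joint angles.
- sensors.read_joint_velocities(): joint speeds.
- sensors.read_tau(): joint torques, N m.
- sensors.read_tool_pos(): TCP position.
- sensors.read_tcp_rot(): TCP orientation.
- sensors.read_force(): force on the tool from outside, world axes, zero at the start.
- sensors.read_moment(): the same for the moment, N m.
- sensors.read_opening(): opening from 0.0 (shut) to 1.0 (fully open).
- sensors.read_gripper_force(): force on a finger pad.
Only numpy, scipy, OpenCV 4.12 (cv2) and the standard library are available. Lean on these libraries where they do the work, as an engineer would, in place of code of your own. Each camera call takes 0.05 s, during which the arm holds its last target. There are 200 camera calls.

TASK

Tidy the coffee corner: stand the small amber cocoa jar with the black cap, left out on the worktop, upright on the floor of the empty bay of the round bamboo carousel and let it go. Then turn the carousel by the black knob on its post until the coffee jar with the red lid stands squarely at the front, straight out from the post toward the front edge of the worktop, and finish still gripping the knob, holding the carousel still so that a colleague can unscrew the jar. Do not push on the coffee jar, the sugar tin or the tumbler with the gripper, keep everything in its bay, and leave the mug, the cup and the bottle on the worktop where they are.

Things in the scene. Friction and masses are not known exactly. Their poses are not given: they have to be found in the camera images.
- cocoa_centre (a point): Cocoa jar: small upright closed amber jar with a white label and a black cap, body 52 mm in diameter, 115 mm high with its cap, about 0.28 kg. The point is its centre, 57.5 mm above its underside; z is its upright axis. Starts standing on the worktop (z = 0). Grip it round the body from above.
- empty_bay (a point): Centre of the floor of the empty bay, 88 mm from the axis, 28 mm above the worktop; turns with the tray. Round bamboo tray, outer radius 140 mm, rim 4 mm thick and 24 mm above the floor; smooth lacquered floor; two crossed boards (6 mm thick, 42 mm above the floor, at 45 degrees to the line axis-bay centre) make four equal bays. The cocoa jar has 20 mm play toward the rim, 30 mm sideways.
- knob_centre (a point): Centre of the carousel's black fluted knob: upright cylinder 40 mm in diameter, 40 mm high, on the turning axis on top of a steel post 13 mm thick; its centre is 245 mm above the worktop, so its top is at 265 mm. It is fixed to the tray and turns with it, endlessly alike all round, so it can be gripped from above at any angle and regripped.
- front_spot (a point): Fixed point on the stationary foot of the carousel: where a bay centre (floor height) is when that bay is at the front, 88 mm from the axis toward the front edge of the worktop (straight along -x).
- jar_centre (a point): Coffee jar: clear jar of ground coffee with red lid, 81 mm in diameter, 163 mm high, about 0.8 kg, standing in one of the three other bays (which one varies). The point is its centre, 81.5 mm above its underside, 109.5 mm above the worktop; its top is 191 mm above the worktop. It is not gripped; it rides on the tray.
- caddy (a joint): Turning angle of the carousel on its bearing, rad; 0 at the start, grows counterclockwise seen from above, free for more than a full turn either way; it stays where it is left (friction about 0.05 N m, light damping, no spring or click stops) but drifts if pushed.
- caddy_knob: The same knob; origin on the axis at its underside, 225 mm above the worktop.
- sugar_tin: Green square sugar tin, 87 x 87 mm, 110 mm high, standing in another bay; origin at the centre of its underside.
- tumbler: Clear glass tumbler, 81 mm across, 103 mm high, standing in another bay; origin at the centre of its underside.
- navy_mug: Dark blue mug on the worktop, 71 mm across, 103 mm with its ear, 87 mm high; origin at the centre of its footprint, ear included. Leave alone.
- white_cup: Small white cup on the worktop, 60 mm across, 85 mm with its ear, 56 mm high; origin at the centre of its footprint, ear included. Leave alone.
- soda_bottle: Clear bottle with black cap on the worktop, 76 mm across, 257 mm high; origin at the centre of its underside. Leave alone.

How it is judged:
By the outcome, as a careful person would: the job done as asked, in the order asked, and still so for the second after the job is handed in, while the arm keeps its last pose, push and grip.
It also fails if it takes over 67 s, if anything falls off the work surface, if the arm or the gripper's body presses on something with over 40 N, if the wrist force passes 120 N, or if a joint passes its speed limit or range.

## Working session

There is one attempt and no reset: what is moved stays moved. The work goes in short steps, each a Python script; the robot and the scene stay as the last script left them, time stands still between calls to the robot, and variables do not carry over. Pictures are saved under pics/ and viewed, at most 10 in all, crops included, and the job is handed in when it is done.

```bash
mkdir -p pics; ls
python3 - <<'E'
from station import bot, imaging, job, sensors
import cv2
for n in ("scene","side"):
    cv2.imwrite(f"pics/{n}0.png",imaging.camera(n)); print(n,imaging.calibration(n))
print(imaging.calibration("wrist"),bot.nose_length,sensors.read_time_s())
print(sensors.read_tcp_rot())
E
```

```text
pics
scene {'mtx': array([[500.15569677,   0.        , 256.79139603],
       [  0.        , 500.15569677, 187.98236797],
       [  0.        ,   0.        ,   1.        ]]), 'k1': -0.02423041594295254, 'rvec': array([ 1.79874187, -1.11201182,  0.64983673]), 'tvec': array([-0.27579606,  0.37043082,  1.34552824])}
side {'mtx': array([[405.08343285,   0.        , 253.39700837],
       [  0.        , 405.08343285, 198.06193433],
       [  0.        ,   0.        ,   1.        ]]), 'k1': -0.07211378719693427, 'rvec': array([ 1.14057326, -2.34976243,  1.01653104]), 'tvec': array([0.29498515, 0.40926398, 1.39109114])}
{'mtx': array([[292.48100174,   0.        , 259.80948781],
       [  0.        , 292.48100174, 189.29260618],
       [  0.        ,   0.        ,   1.        ]]), 'k1': -0.07131501367406508, 'mount': array([[ 2.39141815e-04, -9.64954585e-01, -2.62416828e-01,
         6.57794519e-02],
       [ 9.99999353e-01, -6.10994334e-05,  1.13597836e-03,
         5.37453615e-04],
       [-1.11220105e-03, -2.62416930e-01,  9.64953946e-01,
        -1.26056510e-01],
       [ 0.00000000e+00,  0.00000000e+00,  0.00000000e+00,
         1.00000000e+00]])} 0.017 0.1
[[ 9.00126114e-01  4.35628943e-01 -6.34477071e-04]
 [ 4.35629374e-01 -9.00124553e-01  1.68425302e-03]
 [ 1.62600970e-04 -1.79243697e-03 -9.99998380e-01]]
```

View pics/scene0.png

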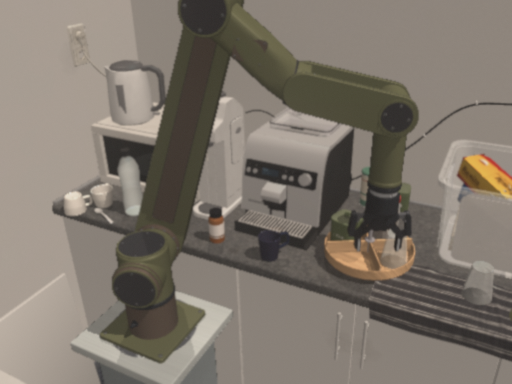

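View pics/side0.png

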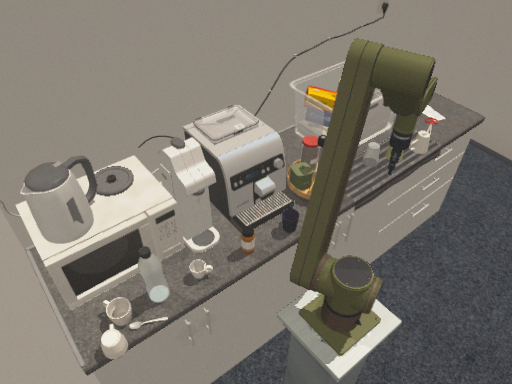

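The scene view shows the cocoa jar at about (217,226), with its cap top at (216,210). The navy mug is at (270,247) and the carousel at about (370,250), partly hidden by the arm. The side view shows the jar cap at (248,231), the red lid at (311,142) and the knob near (322,142).

```bash
cat > h.py <<'E'
from station import bot, imaging, job, sensors
import numpy as np, cv2
def cam(n, pose=None):
    """returns K,dist,R,t world->cam"""
    c=imaging.calibration(n); d=np.array([c["k1"],0,0,0,0.])
    if n!="wrist": return c["mtx"],d,cv2.Rodrigues(c["rvec"])[0],c["tvec"]
    p,R=pose; T=np.eye(4);T[:3,:3]=R;T[:3,3]=p; M=np.linalg.inv(T@c["mount"])
    return c["mtx"],d,M[:3,:3],M[:3,3]
def at_z(C,uv,z):
    K,d,R,t=C; a=cv2.undistortPoints(np.float64([[uv]]),K,d)[0,0]
    r=R.T@[a[0],a[1],1]; o=-R.T@t; return o+r*(z-o[2])/r[2]
def proj(C,P):
    K,d,R,t=C; return cv2.projectPoints(np.float64(P).reshape(-1,3),cv2.Rodrigues(R)[0],t,K,d)[0][:,0]
def pose(): return np.array(sensors.read_tool_pos()),np.array(sensors.read_tcp_rot())
def down(a):
    """tool down, tool x axis at heading a"""
    c,s=np.cos(a),np.sin(a); return np.array([[c,s,0],[s,-c,0],[0,0,-1.]])
def snap(name):
    p=pose(); im=imaging.camera("wrist"); cv2.imwrite(f"pics/{name}.png",im); np.savez(f"pics/{name}.npz",p=p[0],R=p[1]); return im
def load(name):
    z=np.load(f"pics/{name}.npz"); return cam("wrist",(z["p"],z["R"]))
E
python3 - <<'E'
from h import *
S=cam("scene");D=cam("side")
print("cocoa",at_z(S,(217,226),.0575),at_z(S,(216,211),.115),at_z(D,(248,231),.115),at_z(D,(248,242),.0575))
print("mug",at_z(S,(270,262),0.0),"lid",at_z(D,(311,142),.191),"knob",at_z(D,(322,142),.265))
print("tray c",at_z(S,(370,252),.04), "bottle cap",at_z(D,(145,252),.257))
print(-S[2].T@S[3],-D[2].T@D[3])
E
```

```text
cocoa [0.43009413 0.06067332 0.0575    ] [0.43120737 0.06133729 0.115     ] [0.42451975 0.06691219 0.115     ] [0.4205     0.07012059 0.0575    ]
mug [ 0.3945158  -0.15423498  0.        ] lid [ 0.61824554 -0.44135352  0.191     ] knob [ 0.52039111 -0.39891623  0.265     ]
tray c [ 0.52687405 -0.43732359  0.04      ] bottle cap [0.4525334  0.45454989 0.257     ]
[-0.77432134 -0.7319466   0.94255469] [-0.38129164  0.69192525  1.251201  ]
```

Run:
```python
from h import *
bot.move_linear([0.3,-.5,.42],velocity=.3)
for x in (.58,.54,.5):
    try: bot.reach([x,-.42,.44],down(0)); break
    except bot.Unreachable as e: print(x,e)
snap("w1"); print(pose()[0],sensors.read_qpos(),sensors.read_time_s())
```

```text
[ 0.57860256 -0.42091987  0.43933357] [-6.87595502e-01  4.55943469e-01  8.10007296e-01 -7.34635046e-04
  1.87719189e+00  8.84420469e-01] 2.025
```

View pics/w1.png

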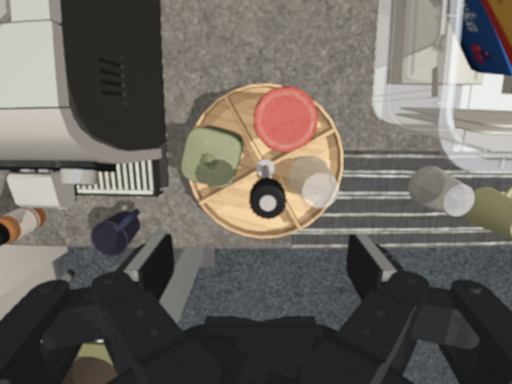

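The wrist view shows the tray centred at about (265,160) and the knob top at about (268,204). The red lid is at (286,118), the tin is left at (212,157) and the tumbler right at (318,185). The empty bay is at the front, near (255,212). Boards meet the rim at about (229,96), (325,106), (203,203) and (300,228).

Run:
```python
from h import *
im=cv2.imread("pics/w1.png"); C=load("w1")
hsv=cv2.cvtColor(im,cv2.COLOR_BGR2HSV)
red=cv2.inRange(hsv,(0,120,60),(8,255,255))|cv2.inRange(hsv,(172,120,60),(180,255,255))
red[:,360:]=0; red[:,:230]=0
n,l,s,c=cv2.connectedComponentsWithStats(red); i=1+s[1:,4].argmax(); print(s[i],c[i])
print("lid",at_z(C,(286,118),.191))
for u in ((268,203),(268,205)): print("knob top",at_z(C,u,.265))
# fit tray rim from picked points
pts=[(185,160),(344,160),(265,83),(265,238)]
P=np.array([at_z(C,p,.052) for p in pts]); print(P)
b=np.array([at_z(C,p,.07) for p in [(229,96),(325,106),(203,203),(300,228)]]);print("boards",b)
cv2.imwrite("pics/w1z.png",cv2.resize(im[70:250,160:370],None,fx=3.3,fy=3.3,interpolation=cv2.INTER_CUBIC))
```

```text
[ 261   95   50   49 1902] [285.43217666 119.1424816 ]
lid [ 0.63503273 -0.4541733   0.191     ]
knob top [ 0.54783609 -0.43028751  0.265     ]
knob top [ 0.54557001 -0.43030364  0.265     ]
[[ 0.55881458 -0.28843512  0.052     ]
 [ 0.55875028 -0.57134491  0.052     ]
 [ 0.6884931  -0.43017564  0.052     ]
 [ 0.40836596 -0.43129206  0.052     ]]
boards [[ 0.66686766 -0.37145661  0.07      ]
 [ 0.65135051 -0.5284787   0.07      ]
 [ 0.48440477 -0.32021981  0.07      ]
 [ 0.43642251 -0.49472589  0.07      ]]
```

View pics/w1z.png

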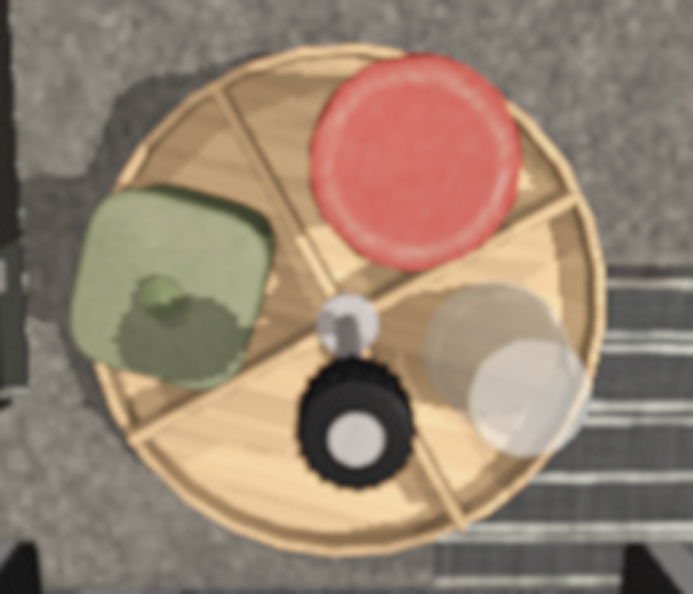

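Run:
```python
from h import *
C=load("w1")
q=[at_z(C,p,.07)[:2] for p in [(227.3,97.9),(300,228.2),(334.2,130.6),(201.8,203.3)]]
for a,b in((0,1),(2,3)): d=q[a]-q[b]; print("board angle",np.degrees(np.arctan2(d[1],d[0])))
x=np.linalg.solve(np.c_[q[0]-q[1],q[3]-q[2]],q[3]-q[1]); print("cross",q[1]+x[0]*(q[0]-q[1]))
print("rim",[at_z(C,p,.052)[:2] for p in [(264.5,84.5),(264.5,236.7),(343.3,160)]],"lid",at_z(C,(285.9,119),.191),"knob",at_z(C,(267.9,202.3),.265))
bot.reach([.427,-.1,.40],down(np.pi)); bot.reach([.427,.064,.27],down(np.pi)); snap("w2"); print(pose()[0],sensors.read_time_s())
```

```text
board angle 28.964951424241686
board angle -60.752717840795256
cross [ 0.54806312 -0.43272892]
rim [array([ 0.68608796, -0.42934897]), array([ 0.41106919, -0.43032678]), array([ 0.55874555, -0.57008409])] lid [ 0.63380915 -0.45407291  0.191     ] knob [ 0.54862718 -0.43017433  0.265     ]
[0.42846084 0.06322831 0.27117763] 5.2917
```

View pics/w2.png

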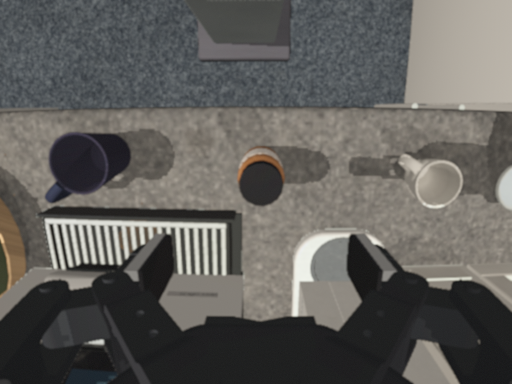

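The cap centre is at (261,183). The drip tray edge is at row 210, and the frother base is at (300–380, 230+). I'll check clearance, then pick.

Run:
```python
from h import *
C=load("w2")
p=at_z(C,(261,183),.115); print(p)
for z in (.1,.2,.25,.3): print(z,at_z(C,(240,270),z)[:2],at_z(C,(300,282),z)[:2])
assert abs(p[0]-.427)<.02 and abs(p[1]-.064)<.02
R=down(np.pi)
bot.move_linear([p[0],p[1],.16],R,velocity=.2)
print("desc",bot.move_linear([p[0],p[1],.072],R,velocity=.1,f_stop=8),pose()[0],sensors.read_force())
bot.gripper_to(0.,force=50); print(sensors.read_opening(),sensors.read_gripper_force(),sensors.read_force(),sensors.read_time_s())
```

```text
[0.43210547 0.06363394 0.115     ]
0.1 [0.53865002 0.03979812] [0.5545117 0.1092615]
0.2 [0.4788166  0.04757228] [0.48933236 0.09362416]
0.25 [0.44889989 0.05145936] [0.45674269 0.0858055 ]
0.3 [0.41898318 0.05534644] [0.42415302 0.07798683]
desc False [0.43268011 0.06368079 0.07250883] [-0.59113742  0.14993363  0.73366106]
0.5915842302213553 51.06934189796448 [-0.86826782  1.07526036  4.53433475] 7.4417
```

Run:
```python
from h import *
h=np.radians(164); R=down(h); c=np.array([.548,-.4305]); b=c+.09*np.array([np.cos(h),np.sin(h)])
bot.move_linear([.425,.0635,.30],velocity=.2)
print(sensors.read_opening(),sensors.read_force())
bot.reach([b[0],b[1],.30],R); bot.pause(.2)
print(pose()[0],b,sensors.read_opening(),sensors.read_force())
bot.move_linear([b[0],b[1],.125],R,velocity=.15); 
print("touch",bot.move_linear([b[0],b[1],.097],R,velocity=.03,f_stop=4),pose()[0],sensors.read_force())
im=imaging.camera("side");cv2.imwrite("pics/s3.png",cv2.resize(im[80:260,230:440],None,fx=3,fy=3)); snap("w3"); print(sensors.read_time_s())
```

```text
0.5938418213964733 [-0.55554399 -0.27543808 -3.28146469]
[ 0.46204378 -0.40453523  0.30034114] [ 0.46148645 -0.40569264] 0.5973663747257305 [ 0.26399823 -0.03501561 -2.94316212]
touch True [ 0.46126985 -0.4056935   0.10072637] [-0.30657556 -0.79264567  4.12069298]
12.825
```

View pics/w3.png

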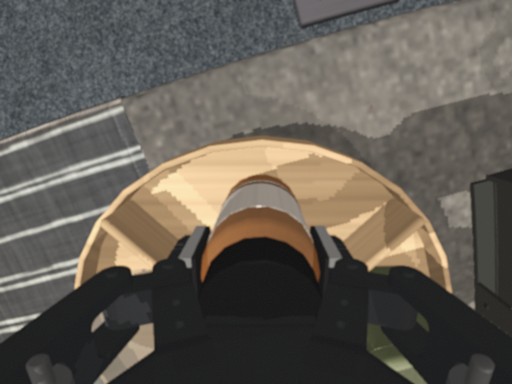

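The cocoa jar is on the bay floor (TCP 0.1007 as predicted), upright and clear of the rim and boards. I'll release it and look from above.

Run:
```python
from h import *
p,R=pose()
bot.gripper_to(.8); bot.pause(.2)
bot.move_linear([p[0],p[1],.25],velocity=.1); bot.move_linear([p[0],p[1],.40],velocity=.3)
h=np.radians(-14)
bot.reach([.56,-.4305,.42],down(h)); snap("w4"); print(pose()[0],sensors.read_time_s())
im=cv2.imread("pics/w4.png"); cv2.imwrite("pics/w4v.png",im)
```

```text
[ 0.55990618 -0.43051296  0.41993209] 18.375
```

View pics/w4v.png

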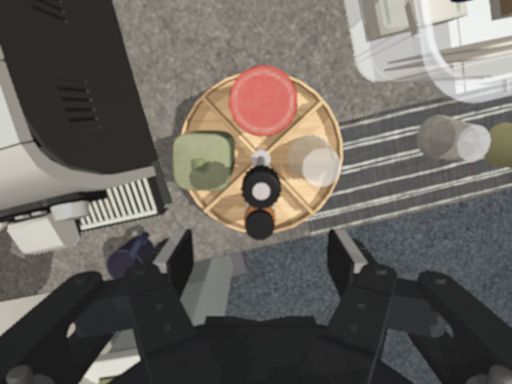

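The cocoa cap is at (260,222), standing in the empty bay. The knob top is at (262,187) and the lid at (264,101).

Run:
```python
from h import *
C=load("w4")
k=at_z(C,(261.7,188),.265);l=at_z(C,(263.5,101),.191);c=at_z(C,(260,223),.143)
print("knob",k,"lid",l,"cocoa",c)
k=(k[:2]+[.548,-.4302])/2; l=(l[:2]+[.6338,-.4541])/2
a=np.arctan2(*(l-k)[::-1]); print(k,np.degrees(a),np.linalg.norm(l-k))
R=down(np.radians(-14))
bot.gripper_to(.85); bot.move_linear([*k,.33],R,velocity=.2)
print(bot.move_linear([*k,.249],R,velocity=.08,f_stop=6),pose()[0],sensors.read_force())
bot.gripper_to(0,force=40); bot.pause(.2)
print(sensors.read_opening(),sensors.read_gripper_force(),sensors.read_force(),sensors.read_moment(),sensors.read_time_s())
q=np.array(sensors.read_qpos()); print(q)
t=sensors.read_time_s(); q[5]-=np.radians(5); bot.move_joints(q); print(sensors.read_time_s()-t,sensors.read_force(),sensors.read_moment(),pose())
```

```text
knob [ 0.55086208 -0.43118665  0.265     ] lid [ 0.63327529 -0.45424226  0.191     ] cocoa [ 0.46780402 -0.40893836  0.143     ]
[ 0.54943104 -0.43069332] -15.596727004295587 0.08732198118436967
False [ 0.54980376 -0.43103113  0.24977635] [ 0.41561757 -0.44903445  0.43809528]
0.45597218897656056 42.65874445438385 [0.69229019 6.25522224 5.0262647 ] [ 1.16491578 -0.15913132 -0.01079483] 20.9583
[-0.72436369  0.47779514  1.22210783  0.00271001  1.44166318  1.08986707]
0.25 [-0.13909315  1.18829051  1.0251704 ] [ 0.50419615 -0.07803391 -0.44775414] (array([ 0.55012383, -0.42894972,  0.25017928]), array([[ 0.98742785, -0.15806044,  0.0017697 ],
       [-0.1580642 , -0.98742632,  0.00223093],
       [ 0.00139482, -0.00248261, -0.99999595]]))
```

Run:
```python
from h import *
q=np.array(sensors.read_qpos())
for i in range(13):
    q[5]-=np.radians(14.5); bot.move_joints(q)
    if i%3==0: print(np.round(sensors.read_force(),1),np.round(sensors.read_moment(),2),pose()[0])
bot.pause(.3)
R=pose()[1]; print("heading",np.degrees(np.arctan2(R[1,0],R[0,0])),sensors.read_opening(),sensors.read_qpos()[5],sensors.read_time_s())
snap("w5");cv2.imwrite("pics/s5.png",imaging.camera("scene"))
```

```text
[-0.   2.5  1.9] [ 0.62 -0.03 -0.25] [ 0.55012822 -0.42853937  0.25020648]
[-0.7  6.9  4.5] [ 1.16  0.35 -0.19] [ 0.54957659 -0.42751288  0.25019753]
[-4.   8.3  4.5] [ 1.12  0.95 -0.08] [ 0.54843744 -0.42711053  0.250199  ]
[-6.1  6.2  4.9] [0.63 1.34 0.22] [ 0.54736516 -0.42765864  0.25019505]
[-5.5  4.8  3.7] [0.45 0.79 0.26] [ 0.5475302  -0.42874529  0.25006298]
heading 179.06814168897196 0.4587590072075017 -2.2795924478632954 26.0583
```

View pics/w5.png

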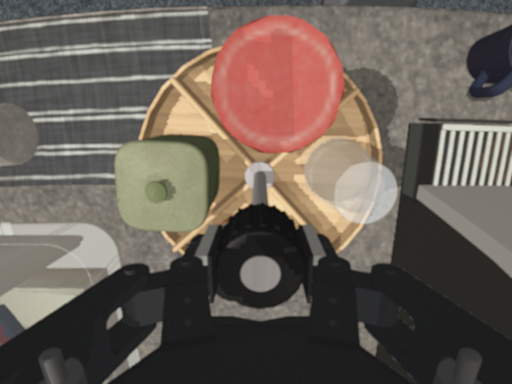

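The red lid is centred at about (278,85), at the front but slightly off to +y. The post base collar is at (259,176), and the knob is held between the pads.

Run:
```python
from h import *
im=cv2.imread("pics/w5.png"); C=load("w5"); print(pose()[0])
hsv=cv2.cvtColor(im,cv2.COLOR_BGR2HSV)
red=cv2.inRange(hsv,(0,110,60),(8,255,255))|cv2.inRange(hsv,(172,110,60),(180,255,255)); red[:,:200]=0; red[160:]=0
cs=max(cv2.findContours(red,0,2)[0],key=cv2.contourArea); print(cv2.minEnclosingCircle(cs),cv2.fitEllipse(cs))
hull=cv2.convexHull(cs)[:,0]
P=np.array([at_z(C,p,.191)[:2] for p in hull.astype(float)])
from scipy.optimize import least_squares
f=least_squares(lambda v:np.hypot(*(P-v[:2]).T)-v[2],[.46,-.43,.04],loss="soft_l1",f_scale=.001).x; print("lid circle",f)
for z in (.06,.07,.08): print("collar",at_z(C,(259,175.5),z)[:2])
print("knobtop",at_z(C,(260.5,262),.265)[:2])
# edges seen of the rim, zoom for the boards
cv2.imwrite("pics/w5z.png",cv2.resize(im[10:270,110:400],None,fx=2.3,fy=2.3,interpolation=cv2.INTER_CUBIC))
```

```text
[ 0.54751917 -0.42871355  0.25002701]
((276.1548767089844, 83.65038299560547), 69.2601318359375) ((276.9024658203125, 83.98528289794922), (131.44656372070312, 137.1632080078125), 11.028576850891113)
lid circle [ 0.46708356 -0.41765223  0.04039771]
collar [ 0.55066747 -0.43011088]
collar [ 0.54847166 -0.43006809]
collar [ 0.54627586 -0.4300253 ]
knobtop [ 0.54318583 -0.42922723]
```

View pics/w5z.png

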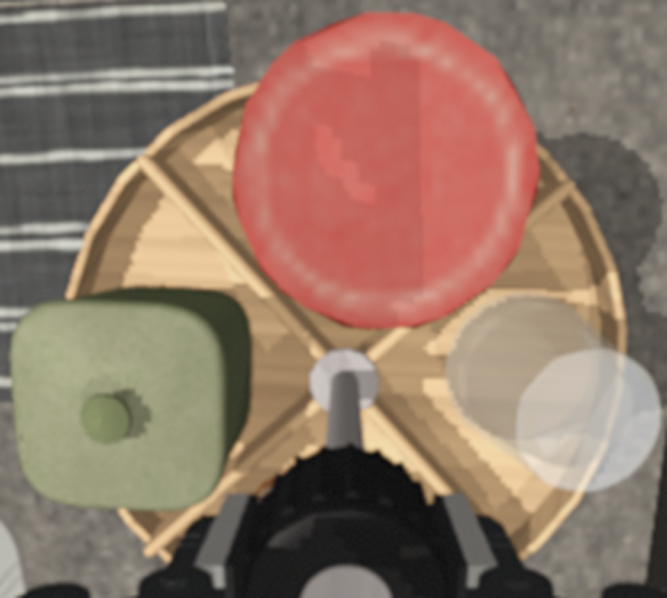

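```bash
cat > m.py <<'E'
from h import *
from scipy.optimize import least_squares
def lid(name):
    im=snap(name); C=load(name)
    hsv=cv2.cvtColor(im,cv2.COLOR_BGR2HSV)
    red=cv2.inRange(hsv,(0,110,60),(8,255,255))|cv2.inRange(hsv,(172,110,60),(180,255,255)); red[:,:180]=0; red[180:]=0
    cs=max(cv2.findContours(red,0,2)[0],key=cv2.contourArea)
    P=np.array([at_z(C,p,.191)[:2] for p in cv2.convexHull(cs)[:,0].astype(float)])
    f=least_squares(lambda v:np.hypot(*(P-v[:2]).T)-v[2],[.46,-.43,.04],loss="soft_l1",f_scale=.001).x
    d=f[:2]-[.548,-.4298]; print("lid",f,"angle",np.degrees(np.arctan2(d[1],d[0]))%360); return f
E
python3 - <<'E'
from m import *
C=load("w5")
for a,b in (((173,79.6),(253.5,168.7)),((358.7,90.4),(273,165.7))):
    d=at_z(C,a,.07)-at_z(C,b,.07); print("board",np.degrees(np.arctan2(d[1],d[0])))
p,R=pose(); h=np.arctan2(R[1,0],R[0,0])
for dh in (4.2,8.4):
    bot.move_joints(bot.solve_ik([.548,-.4295,.25],down(h+np.radians(dh))))
bot.pause(.3); p,R=pose(); print("h",np.degrees(h),np.degrees(np.arctan2(R[1,0],R[0,0])),p,sensors.read_force(),sensors.read_moment(),sensors.read_qpos()[5])
lid("w6"); print(sensors.read_time_s())
E
```

```text
board -139.54825377260565
board 131.1296979883592
h 179.0699186974083 -172.83926170938994 [ 0.54749033 -0.42885705  0.2500469 ] [-1.91257333  4.34320809  2.42946628] [0.71927726 0.13680344 0.0773675 ] -2.421089025779372
lid [ 0.46766052 -0.42896116  0.04031277] angle 179.40178657992251
27.0083
```

Run:
```python
from m import *
s=imaging.camera("side"); cv2.imwrite("pics/s6.png",s); sc=imaging.camera("scene")
D=cam("side")
for n,im in (("start",cv2.imread("pics/side0.png")),("now",s)):
    hsv=cv2.cvtColor(im,cv2.COLOR_BGR2HSV); m=cv2.inRange(hsv,(0,110,60),(6,255,255))|cv2.inRange(hsv,(172,110,60),(180,255,255))
    m[:,:250]=0;m[:,370:]=0;m[:100]=0;m[220:]=0
    nn,l,st,c=cv2.connectedComponentsWithStats(m); i=1+st[1:,4].argmax(); print(n,st[i],c[i],at_z(D,c[i],.186))
g=lambda im,w,h:cv2.resize(im,(w,h),interpolation=cv2.INTER_CUBIC)
a=g(cv2.imread("pics/w6.png")[0:260,100:420],800,330)
A=g(cv2.imread("pics/w6.png")[0:270,100:420],320*390//320,330)
B=g(s[100:230,250:400],400,330); E=g(sc[180:300,300:440],385,270)
top=np.hstack([A,B]); bot_=np.zeros((270,top.shape[1],3),np.uint8); bot_[:,:385]=E
cv2.imwrite("pics/m6.png",np.vstack([top,bot_])); print(sensors.read_time_s())
```

```text
start [302 136  17  12 163] [310.26380368 141.24539877] [ 0.62917752 -0.44814885  0.186     ]
now [328 155  16  13 171] [334.64912281 161.1871345 ] [ 0.46097501 -0.4288517   0.186     ]
27.1083
```

View pics/m6.png

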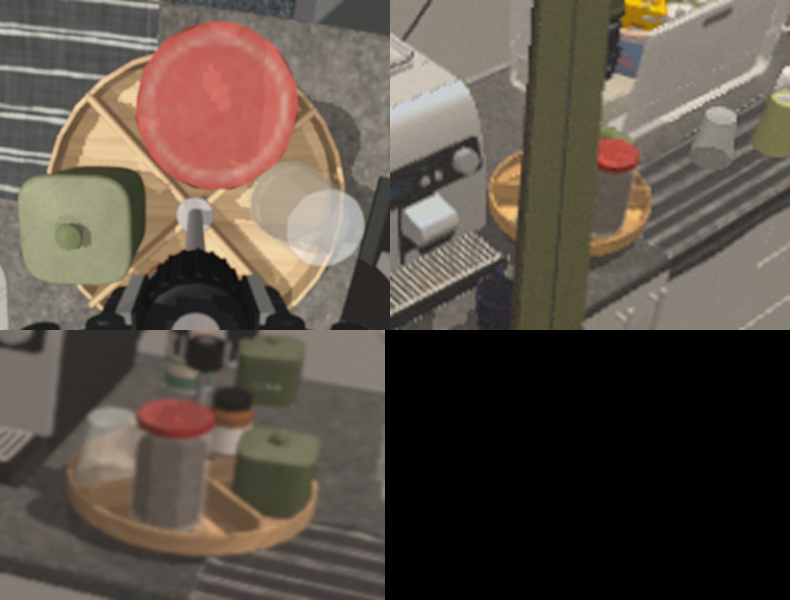

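The montage shows the jar at the front, the tin and tumbler in their bays, and the cocoa jar upright in its bay at the back. I'll cross-check the lid position with the unobstructed scene camera.

Run:
```python
from m import *
im=imaging.camera("scene"); C=cam("scene")
hsv=cv2.cvtColor(im,cv2.COLOR_BGR2HSV); m=cv2.inRange(hsv,(0,110,50),(8,255,255))|cv2.inRange(hsv,(172,110,50),(180,255,255))
m[:,:320]=0;m[:,420:]=0;m[:180]=0;m[260:]=0
n,l,st,c=cv2.connectedComponentsWithStats(m); i=1+st[1:,4].argmax(); print(st[i],c[i])
for z in (.191,.186,.183): print(at_z(C,c[i],z))
u,v,w,h,_=st[i]; print("mid-x",at_z(C,(u+w/2-.5,c[i][1]),.186))
# predicted lid+side outline for candidate y
t=np.linspace(0,6.28,60)
for y in (-.426,-.430,-.434):
    P=np.concatenate([np.c_[.466+.0405*np.cos(t),y+.0405*np.sin(t),0*t+z] for z in (.191,.178)]); q=proj(C,P); print(y,q.min(0),q.max(0))
```

```text
[351 211  29  18 405] [365.23703704 219.58765432]
[ 0.46216661 -0.4288415   0.191     ]
[ 0.47039281 -0.42682498  0.186     ]
[ 0.47532853 -0.42561506  0.183     ]
mid-x [ 0.47010114 -0.42620543  0.186     ]
-0.426 [350.1965946 211.7166521] [378.95919406 230.04681865]
-0.43 [351.52088219 212.00524544] [380.33088976 230.36966226]
-0.434 [352.84809214 212.29446209] [381.70561574 230.69322722]
```

Run:
```python
from h import *
bot.pause(.5); print(sensors.read_opening(),sensors.read_gripper_force(),np.abs(sensors.read_joint_velocities()).max(),sensors.read_time_s())
print(job.job_done())
```

```text
0.45531968794327216 43.04669201374054 0.000816889469782888 27.6583
the job is handed in; nothing more can be done
None
```

The cocoa jar stands released in the bay that was empty. The coffee jar is at the front, within about 1–2° of straight out from the post, though it seems to have slid about 6 mm sideways within its own bay. The gripper is still holding the knob, and the job was handed in at 27.7 s with no verdict returned.

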